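# Load a syringe into the syringe pump and tap the pusher up to the start line

## Robot

A 6-joint arm with a two-finger parallel gripper is mounted at the origin on a cart in front of the work surface, level with it; the furniture and walls round the work are solid. World frame = base frame: x ahead of the robot, y to its left, z up, the work surface at z = 0. Lengths are in m, angles in rad, forces in N, time in s.
With the tool pointing down it reaches from about 0.425 to 0.925 m from the base axis. Payload 12.5 kg.
Tool frame: the origin (TCP) lies on the centre line of the jaws, within the pads' length; the fingertips stand 14 mm ahead of it and the grasp point (between the pads) lies 5 mm behind it; z points along the fingers, y is the line along which they close (so a half turn about z gives the same grasp; the last joint's range is limited). The gripper opens to 85 mm and grips with 20 to 120 N. Pads are 22 mm wide; open, the fingers measure 114 mm over their backs; the gripper's body (76 mm by 85 mm) begins 54 mm behind the grasp point. The pads swing forward as they close: fully open they stand 13 mm farther back than shut.
Start: joints at [1.021, 0.491, 1.559, -0, 1.092, -0.106], TCP at [0.268, 0.564, 0.245] pointing down, gripper open.
Joint ranges: [-3.1, 3.1], [-0.84, 2.19], [0.05, 2.79], [-1.13, 4.28], [0.06, 2.93], [-2.69, 2.69]. Speed limits (rad/s): [2.22, 2.22, 2.79, 3.14, 3.14, 3.14].

## Interface

Orientations are given as a 3x3 rotation matrix whose columns are the frame's x, y, z axes.
In Python, from bench import env, imaging gives the robot as it stands.
- The arm moves only by the tool play_rows, never from a script. Its argument "series" is a list that holds one entry, the list of rows, each a list of 6 numbers: the shift along the tool's x, y, z scaled (see below), then the turn, a rotation vector about the tool's x, y, z scaled (see below). In form: [[[x, y, z, wx, wy, wz], ...]]. A call has 1 to 20 rows; each row shifts and turns the commanded pose from where the row before left it, along the tool's axes as they then stand; what a row does not reach is not made up. The controller multiplies each number of a shift by 250 mm and each number of a turn by 120 degrees. A row lasts 1/12 s, in which the tool goes at most 41.7 mm and 7.16 degrees, less where a joint would pass 70% of its speed; a pose out of reach is approached as far as the arm can. A call with a number of a shift or a turn outside -1 to 1 is refused whole. A call with a gripper value outside its range is refused whole. "fingers" is the closure, from -1 (fully open) to 1 (shut), set as the call begins (left out, the last holds). The fingers move at their own pace and stop on an object; the grip force is fixed at half the most. Time passes only in rows, so rows that do not move let the fingers close. It gives the time, the measured TCP pose, the force, the opening and the grip force at its end, in the units of the state.
- env.state(): the state, without advancing time (a new reading comes with each control period).
- imaging.snapshot(name): name is "scene" or "top"; returns (picture, depth): 420x560x3 uint8, blue, green, red; 420x560 float32, m along the optical axis (not along the pixel's ray), 0 where there is no reading.
- imaging.get_calibration(name): a dict with "camera_matrix" (3x3 intrinsics, pixels), "xyz" and "orientation" of the camera in the world. Camera axes: x right, y up, looking along -z (the intrinsics and any distortion apply to the point x, -y, -z); pixel columns grow to the right and rows downward; lengths in m; the calibration is good to about 2 mm. A picture is of the moment at which its call begins. get_calibration takes no time and is no camera call.
- env.sign_off(): hands the job in; it is judged then, once.
The state is a dict: "time_s": time; "joint_positions": joint angles; "dq": joint speeds; "effort": joint torques, N m; "tool_pos": TCP position; "tcp_rot": TCP orientation; "ft_force": force on the tool from outside, world axes, zero at the start; "wrist_torque": the same for the moment, N m; "finger_gap": opening from 0.0 (shut) to 1.0 (fully open); "grasp_force": force on a finger pad.
Only numpy, scipy, OpenCV 4.12 (cv2) and the standard library are available. Lean on these libraries where they do the work, as an engineer would, in place of code of your own. Each camera call takes 0.05 s, during which the arm holds its last target. There are 200 camera calls.

## Task

Set up the syringe pump: press the syringe that lies on the bench into the pump's two spring clips until it snaps home, with its flange in the slot. Then nudge the stiff pusher block up against the plunger and on, until the front of the dark rubber seal stands at the black start line that runs round the barrel - without pushing it past the line - and leave the pusher block touching the plunger's thumb rest. The plunger must move only once the syringe is home, and the micropipette, the specimen cup, the tape roll and the highlighter stay where they are.

Things in the scene. Friction and masses are not known exactly. Their poses are not given: they have to be found in the camera images.
- pump: Syringe pump, fixed: white case 136 x 276 mm, keys and display on its front (-x), flat metal deck 58 mm above the bench. Origin on the bench under its middle; x to its back, y along it, z up. The syringe goes over the deck along y, at the right: axis at x = 0, z = 92 mm, nozzle to -y. Tallest part 119 mm (pusher block).
- seat (a point): Where point barrel_mid lies when the syringe is home: pump frame (0, -91, 92) mm, on the syringe's axis midway between the clips; axes as the pump's. The slot leaves 2.5 mm of play either way along y. Between the clips (59 mm clear along y) the fingers have free space down to the deck, 34 mm below this point.
- clip_rear (a point): Spring clip nearest the flange slot, pump frame (0, -56, 92) mm, on the syringe's axis: a saddle with two upright sprung steel jaws, 10 mm long in y, 45 mm over their flared tops, which are 18 mm above this point. The jaws part by themselves as a barrel is pressed straight down between them (10 to 20 N for both clips) and snap over it.
- clip_front (a point): The other, equal spring clip, pump frame (0, -125, 92) mm, at the nozzle end.
- flange_slot (a point): Middle of the flange slot when home, pump frame (0, -41.5, 92) mm: two forked metal plates 8 mm apart in y (mouths flared to about 18 mm, up to 11 mm above this point), 58 mm over all in x, 34 mm clear between the prongs for barrel and plunger. The flange goes in from above, its wings level.
- rod_end (a point): Top middle of the low end plate of the pusher's two guide rods, pump frame (0, 130, 88) mm. Rods and screw (x within 29 mm, tops at z = 83 mm) run from here to the flange slot.
- pusher (a joint): Travel of the pusher block on the guide rods, m: 0 = far end (pump's +y), grows to 0.10 towards the syringe (pump's -y). Starts at 0 to 0.018. Stiff: needs about 6 N, about 9 N when it also drives the plunger; stays where it is left.
- pusher_face (a point): Middle of the face of the pusher block's round pad (24 mm across), which meets the plunger's thumb rest; on the syringe's axis, z = 92 mm; faces the pump's -y.
- pusher_back (a point): On the flat back of the pusher block (faces the pump's +y, 29 mm behind the pad's face), 12 mm above the syringe's axis, z = 104 mm. The block's upper part is 50 mm wide (x), 26 mm thick, top at z = 119 mm with a low button (4 mm). The space behind it is free above z = 90 mm; pushing here with closed fingers moves it.
- syringe: Loose 60 ml syringe, no needle, 194 mm long drawn out, 90 g: clear barrel 28 mm across, 97 mm long; flat white flange; white plunger. Lies on the bench, wings level, does not roll. Origin: underside of the barrel, below barrel_mid; x across, y from nozzle to plunger, z up. Barrel y = -49 to 48 mm, nozzle to -65 mm; the clips take it at y = 35 and -34 mm: grip it at y = 0.
- barrel_mid (a point): Point on the barrel's axis, 14 mm above the syringe's origin, midway between the places for the clips; axes as the syringe's.
- flange (a point): Middle of the syringe's flange, on its axis, 49.5 mm from barrel_mid towards the plunger: a white plate with rounded wings, 52 mm wide (x), 28 mm high, 3 mm thick (y).
- start_line (a point): Centre, on the barrel's axis, of the start line: a black ring 1.8 mm wide right round the barrel, 11 mm from barrel_mid towards the nozzle. The other graduations are short ticks on top.
- plunger (a joint): Travel of the plunger in the barrel, m: 0 = drawn out, grows to 0.07 as it is pushed in. The front of its dark rubber seal, seen through the barrel, is at the middle of the start line at 0.040. Starts at 0 to 0.02. Moves at about 3 N and stays where it is left.
- thumb_rest (a point): Middle of the outer face of the plunger's thumb rest (disc 28 mm across, 3 mm thick), on the syringe's axis, 129 mm less the plunger's travel from barrel_mid. The pusher's pad pushes here.
- pipette: Bystander: micropipette, white and blue, 258 mm long, 25 mm high, lying on the bench to the right of the pump. Origin at its underside.
- cup: Bystander: specimen cup with screw lid, 56 mm across and 57 mm high, in front of the pump. Origin at its underside.
- tape: Bystander: roll of white labelling tape, 58 mm across, 20 mm high, behind and left of the pump. Origin at its underside.
- highlighter: Bystander: orange highlighter with black cap, 120 mm long, 13 mm thick, lying behind the pump. Origin at its underside.
Mind the look-alikes: they are no part of the job. Of the things that look like the syringe, take the one that is farthest to the robot's right at the start.

How it is judged:
On the way:
1. the syringe is snapped home in both clips, its flange in the slot, released, and the plunger is still where it was (at least 15 mm short of the start line) (z of barrel_mid in the frame of seat between -0.003 and 0.003 m and x of barrel_mid in the frame of seat between -0.003 and 0.003 m and y of barrel_mid in the frame of seat between -0.005 and 0.005 m and angle between the y axis of syringe and the y axis of pump, either way round below 0.06 rad and value of joint plunger below 0.025 m and contact force between the fingers and syringe below 0.3 N), for 0.2 s.
At the end, for the whole second after the job is handed in: The syringe lies home in both clips (barrel_mid within 3 mm of seat across and in height, 5 mm along, axis within 0.06 rad), the seal's front is within 2.5 mm of the start line (plunger 0.0375 to 0.0425), the pusher block's pad is within 2.5 mm of the thumb rest, all at rest (z of barrel_mid in the frame of seat between -0.003 and 0.003 m and x of barrel_mid in the frame of seat between -0.003 and 0.003 m and y of barrel_mid in the frame of seat between -0.005 and 0.005 m and angle between the y axis of syringe and the y axis of pump, either way round below 0.06 rad and value of joint plunger between 0.0375 and 0.0425 m and y of thumb_rest in the frame of pusher_face above -0.0025 m and linear speed of syringe below 0.01 m/s and velocity of joint plunger between -0.003 and 0.003 m/s and velocity of joint pusher between -0.003 and 0.003 m/s); the robot touches nothing.
It fails at once if the plunger is pushed more than 3.5 mm past the start line (value of joint plunger above 0.0435 m).
It fails at once if the micropipette is pushed more than 20 mm from its place (distance of pipette from where it was at the start of the episode above 0.02 m).
It fails at once if the specimen cup is pushed more than 20 mm from its place (distance of cup from where it was at the start of the episode above 0.02 m).
It fails at once if the tape roll is pushed more than 20 mm from its place (distance of tape from where it was at the start of the episode above 0.02 m).
It fails at once if the highlighter is pushed more than 20 mm from its place (distance of highlighter from where it was at the start of the episode above 0.02 m).
It also fails if it takes over 59 s, if anything falls off the work surface, if the arm or the gripper's body presses on something with over 40 N, if the wrist force passes 120 N, or if a joint passes its speed limit or range.

## Working session

There is one attempt and no reset: what is moved stays moved. The work goes in short steps, Python scripts to look and compute and a tool call to move; the robot and the scene stay as the last step left them, time stands still between calls to the robot, and variables do not carry over. Pictures are saved under pics/ and viewed, at most 10 in all, crops included, and the job is handed in when it is done.

Besides the shell and the picture viewer there is one more tool, called after "Emit:" by a JSON object that holds its "fn" and its "kwargs". play_rows: Moves the arm, as the interface text tells. Its arguments: {"type":"object","properties":{"series":{"type":"array","items":{"type":"array","items":{"type":"array","items":{"type":"number","minimum":-1,"maximum":1}}}},"fingers":{"type":"number"}},"required":["series"]}

```bash
mkdir -p pics
cat > h.py <<'E'
import numpy as np, cv2
from bench import env, imaging
def cal(n):
    c=imaging.get_calibration(n); return np.array(c["camera_matrix"]),np.array(c["xyz"]),np.array(c["orientation"]),c
def ray(n,u,v):
    K,p,R,c=cal(n); d=np.linalg.inv(K)@np.array([u,v,1.]); return p,R@np.array([d[0],-d[1],-d[2]])
def onz(n,u,v,z):
    p,d=ray(n,u,v); return p+d*(z-p[2])/d[2]
def cloud(n,depth):
    K,p,R,c=cal(n); v,u=np.indices(depth.shape); x=(u-K[0,2])/K[0,0]*depth; y=(v-K[1,2])/K[1,1]*depth
    return p+np.stack([x,-y,-depth],-1)@R.T
def proj(n,P):
    K,p,R,c=cal(n); q=R.T@(np.array(P)-p); q=K@np.array([q[0],-q[1],-q[2]]); return q[:2]/q[2]
E
python3 - <<'E'
from h import *
for n in("scene","top"):
    im,d=imaging.snapshot(n); cv2.imwrite(f"pics/{n}0.png",im); np.save(f"{n}0.npy",d); print(n,cal(n)[3])
s=env.state(); print(s)
E
```

```text
scene {'camera_matrix': array([[476.60245039,   0.        , 283.56214201],
       [  0.        , 476.60245039, 209.21527111],
       [  0.        ,   0.        ,   1.        ]]), 'xyz': array([-0.50993127, -0.90931961,  1.0236291 ]), 'orientation': array([[ 0.73824433,  0.3559544 , -0.57296751],
       [-0.67453243,  0.38813668, -0.62797764],
       [-0.0011417 ,  0.8500861 ,  0.52664249]])}
top {'camera_matrix': array([[530.40753991,   0.        , 266.03161489],
       [  0.        , 530.40753991, 209.5267211 ],
       [  0.        ,   0.        ,   1.        ]]), 'xyz': array([0.34606702, 0.20520048, 1.91474294]), 'orientation': array([[ 0.00151694,  0.99601446, -0.089179  ],
       [-0.99995853,  0.00231162,  0.00880851],
       [ 0.00897955,  0.08916194,  0.99597666]])}
{'time_s': 0.1, 'joint_positions': array([ 1.02142848e+00,  4.91505798e-01,  1.55939709e+00,  2.59714523e-05,
        1.09168417e+00, -1.05615000e-01]), 'dq': array([ 0.00129405, -0.00414632, -0.00222776,  0.00053848,  0.00084089,
       -0.00170868]), 'effort': array([ 2.38631670e-03, -6.19457603e+01, -2.62026286e+01,  1.95829699e-07,
        2.89964388e-03, -9.36060616e-06]), 'tool_pos': array([0.26821882, 0.56431729, 0.24477916]), 'tcp_rot': array([[-9.03141631e-01,  4.29342409e-01, -5.38882182e-04],
       [ 4.29342728e-01,  9.03141253e-01, -8.36048188e-04],
       [ 1.27735786e-04, -9.86435070e-04, -9.99999505e-01]]), 'ft_force': array([-0.30431635, -0.18649297,  0.16848439]), 'wrist_torque': array([-0.02990425, -0.00626483, -0.0122107 ]), 'grasp_force': 0.0, 'finger_gap': 1.0012469874952359}
```

View pics/top0.png

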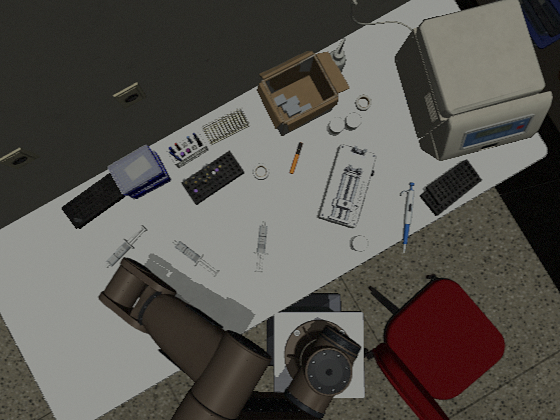

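View pics/scene0.png

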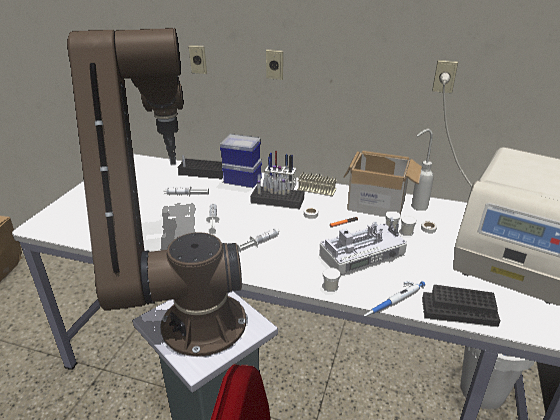

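The top view shows the target syringe at about (262,245), the rightmost of three, and the pump at (347,185). The cup is at (360,243), the highlighter at (296,158), the pipette at (408,215) and the tape at (261,172) or (363,102). I'll enlarge the work area next.

Run:
```python
from h import *
a=cv2.imread("pics/top0.png")
A=cv2.resize(a[135:235,310:390],None,fx=5,fy=5,interpolation=cv2.INTER_CUBIC)
B=cv2.resize(a[210:280,235:290],None,fx=7,fy=7,interpolation=cv2.INTER_CUBIC)
o=np.zeros((500,800,3),np.uint8); o[:500,:400]=A; o[:490,405:790]=B; cv2.imwrite("pics/topz.png",o)
b=cv2.imread("pics/scene0.png")
cv2.imwrite("pics/scz.png",cv2.resize(b[190:290,230:420],None,fx=4,fy=4,interpolation=cv2.INTER_CUBIC))
```

```text
(no output)
```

View pics/topz.png

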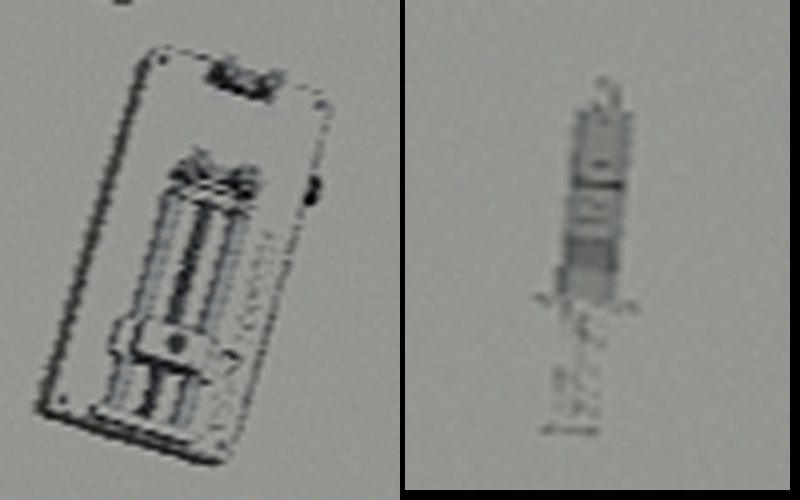

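View pics/scz.png

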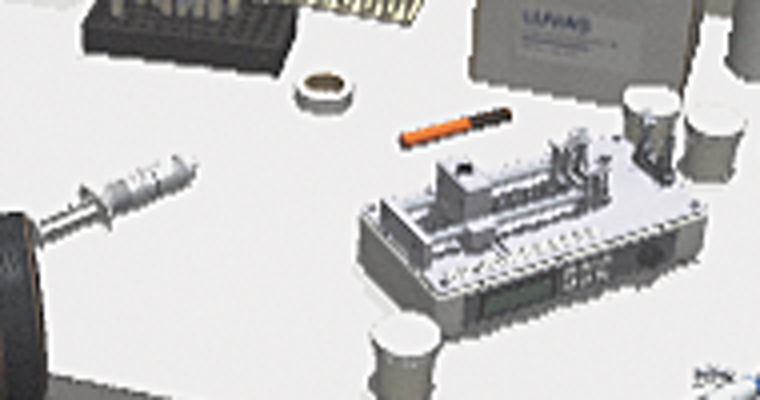

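The pump's nozzle end (-y) points up in the top image, which is world +x. Its pusher is near the bottom at zoom (175,340), and its front faces image right (-world y). The syringe also has its nozzle up at zoom (605,90), its ring at y≈185, its flange at y≈300 and its thumb rest at y≈430.

Run:
```python
from h import *
for n in("top","scene"):
    d=np.load(n+"0.npy"); P=cloud(n,d); 
    if n=="top":
        T=P
        bz=P[250:270,200:240].reshape(-1,3); print("bench z",np.median(P[190:215,210:230,2]),P[190:215,210:230,2].std())
    S=P.reshape(-1,3)
    m=(S[:,0]>.3)&(S[:,0]<.85)&(S[:,1]>-.25)&(S[:,1]<.1)
    S=S[m]
    q=S[(S[:,2]>.045)&(S[:,2]<.075)]
    # keep the pump cluster
    c=np.array([onz("top",347,185,.058)]); q=q[np.linalg.norm(q[:,:2]-c[0,:2],axis=1)<.17]
    print(n,c,len(q),"deckz",np.median(q[:,2]),cv2.minAreaRect((q[:,:2]*1000).astype(np.float32)))
    hi=S[(S[:,2]>.085)&(np.linalg.norm(S[:,:2]-c[0,:2],axis=1)<.17)]; print(len(hi)); np.save("hi_"+n,hi); np.save("deck_"+n,q)
    v,u=np.indices(d.shape)
    c2=onz("top",262,245,.014); s=P.reshape(-1,3); s=s[(s[:,2]>.006)&(s[:,2]<.06)&(np.linalg.norm(s[:,:2]-c2[:2],axis=1)<.13)]
    print("syr",c2,len(s),cv2.minAreaRect((s[:,:2]*1000).astype(np.float32)),np.percentile(s[:,2],[50,95,99]))
    np.save("syr_"+n,s)
```

```text
bench z -7.362255251819327e-05 0.08590740663492569
top [[ 0.60001223 -0.09726064  0.058     ]] 2350 deckz 0.057253642271494876 ((599.6739501953125, -104.26848602294922), (142.3730010986328, 277.1358642578125), 72.7780532836914)
308
syr [0.38885185 0.202616   0.014     ] 637 ((387.9359130859375, 205.83071899414062), (250.58163452148438, 254.4178009033203), 89.67426300048828) [0.01201944 0.02998554 0.03470581]
scene [[ 0.60001223 -0.09726064  0.058     ]] 1540 deckz 0.05828146546708973 ((597.0435791015625, -105.3681869506836), (141.76522827148438, 279.0469665527344), 73.51842498779297)
361
syr [0.38885185 0.202616   0.014     ] 298 ((398.5400085449219, 236.70306396484375), (156.62217712402344, 219.92308044433594), 78.299560546875) [0.0197145  0.02960088 0.03152127]
```

```bash
cat > syr.py <<'E'
from h import *
def pump(n,d):
    P=cloud(n,d); c=np.array([.598,-.105]); m=((P[...,2]>.049)&(P[...,2]<.14)&(np.linalg.norm(P[...,:2]-c,axis=-1)<.165)).astype(np.uint8)
    cs,_=cv2.findContours(m,cv2.RETR_EXTERNAL,cv2.CHAIN_APPROX_NONE); k=max(cs,key=cv2.contourArea)
    f=np.zeros_like(m); cv2.drawContours(f,[k],-1,1,-1); v,u=np.nonzero(f)
    W=np.array([onz(n,a,b,.058)[:2] for a,b in zip(u,v)]); mu=W.mean(0); w,V=np.linalg.eigh(np.cov((W-mu).T)); a=V[:,1]*np.sign(V[0,1])
    return mu,np.degrees(np.arctan2(a[1],a[0])),np.sqrt(w*12)
if __name__=="__main__":
    for n in("top","scene"): print(n,*pump(n,np.load(n+"0.npy")))
    for n in("top","scene"):
        im=cv2.imread(f"pics/{n}0.png").astype(int); g=im.mean(-1)
        if n=="top": x0,y0,x1,y1=240,215,285,280
        else: x0,y0,x1,y1=236,222,290,258
        c=g[y0:y1,x0:x1]; bg=np.median(c); 
        m=(np.abs(c-bg)>9); print(n,bg,c.shape)
        m=cv2.morphologyEx(m.astype(np.uint8),cv2.MORPH_CLOSE,np.ones((3,3)))
        for r in m: print("".join(".#"[q] for q in r))
E
python3 syr.py
```

```text
top [ 0.59996431 -0.10096759] -16.87863506666842 [0.13228156 0.27419608]Traceback (most recent call last):
  File "syr.py", line 9, in <module>
    for n in("top","scene"): print(n,*pump(n,np.load(n+"0.npy")))
                                      ~~~~^^^^^^^^^^^^^^^^^^^^^^
  File "syr.py", line 6, in pump
    W=np.array([onz(n,a,b,.058)[:2] for a,b in zip(u,v)]); mu=W.mean(0); w,V=np.linalg.eigh(np.cov((W-mu).T)); a=V[:,1]*np.sign(V[0,1])
                ~~~^^^^^^^^^^^^
  File "h.py", line 8, in onz
    p,d=ray(n,u,v); return p+d*(z-p[2])/d[2]
        ~~~^^^^^^^
  File "h.py", line 6, in ray
    K,p,R,c=cal(n); d=np.linalg.inv(K)@np.array([u,v,1.]); return p,R@np.array([d[0],-d[1],-d[2]])
            ~~~^^^
  File "h.py", line 4, in cal
    c=imaging.get_calibration(n); return np.array(c["camera_matrix"]),np.array(c["xyz"]),np.array(c["orientation"]),c
ValueError: time passes only in moves, steps and waits
```

```bash
sed -i 's/^def cal/import functools\n@functools.cache\ndef cal/' h.py; python3 syr.py
```

```text
top [ 0.59996431 -0.10096759] -16.87863506666842 [0.13228156 0.27419608]
scene [ 0.59645948 -0.10499857] -13.576823259860298 [0.15141432 0.28938409]
top 147.66666666666666 (65, 45)
.............................................
.............................................
.............................................
.............................................
.............................................
.............................................
......................###....................
......................####...................
......................####...................
.....................#####...................
...................#######...................
...................#########.................
...................#########.................
..................##########.................
..................##########.................
..................##########.................
..................##########.................
..................##########.................
..................##########.................
..................#########..................
[... 3384 characters left out ...]
#########...............................
#######################...............................
#################....#................................
##############........................................
############..........................................
##########............................................
########..............................................
######................................................
#####.................................................
#####.................................................
#####.................................................
#####.................................................
#####.................................................
```

Run:
```python
from h import *
th=np.radians(-17.0); ny=np.array([np.cos(th),np.sin(th)]); xp=np.array([-ny[1],ny[0]])  # xp: pump x
c=np.array([.598,-.104])
for n in("top","scene"):
    d=np.load(n+"0.npy"); P=cloud(n,d); q=P.reshape(-1,3); q=q[np.linalg.norm(q[:,:2]-c,axis=1)<.19]
    X=(q[:,:2]-c)@xp*1000; Y=-(q[:,:2]-c)@ny*1000; Z=q[:,2]*1000
    dk=(Z>50)&(Z<64)
    # edges along strips
    for lo in range(-120,121,40):
        s=dk&(abs(Y-lo)<20); e=np.percentile(X[s],[1,99]); print(n,"Y",lo,"X",e.round(1),end=" | ")
    print()
    for lo in range(-50,51,25):
        s=dk&(abs(X-lo)<12.5); e=np.percentile(Y[s],[1,99]); print(n,"X",lo,"Y",e.round(1),end=" | ")
    print()
    H=np.full((32,18),0.)
    for x,y,z in zip(X,Y,Z):
        i=int((y+160)//10); j=int((x+90)//10)
        if 0<=i<32 and 0<=j<18: H[i,j]=max(H[i,j],z)
    print(H.round().astype(int))
```

```text
top Y -120 X [-61.9  69.9] | top Y -80 X [-62.5  68.6] | top Y -40 X [-63.1  68.4] | top Y 0 X [-62.3  68.5] | top Y 40 X [-63.3  69.7] | top Y 80 X [-63.4  69.6] | top Y 120 X [-62.3  68. ] | 
top X -50 Y [-134.9  131.5] | top X -25 Y [-131.2  133.5] | top X 0 Y [-120.7  134.4] | top X 25 Y [-134.9  134. ] | top X 50 Y [-133.7  133.2] | 
[[  5   5   5   5   6   6  10   4   4  11   0   1   3   5   5   7   8   3]
 [  9   1   0   0   0   0   0   0   0   0   0  49  44   0   0   0   6   5]
 [  6   3  53  62  64  67  64 110  97  75 102  99  57  69  68  58  51  11]
 [  5  11  63  64  64  64 104 118 102  82 111 109  66  63  65  62  46   5]
 [ 14   0  52  63  68  64  62  60  65  65  65  71  65  63  66  66  43   2]
 [  4   3  56  63  63  66  63  61  61  71  62  58  63  65  63  66  50   5]
 [  6   6  57  60  62  65  65  61  65  60  63  60  66  66  70  65  46   7]
 [  4   0  57  70  62  62  65  60  67  68  65  61  65  66  63  64  48   1]
 [  2  44  57  60  59  66  69  58  62  60  66  61  65  72  67  65  43  11]
 [  1  51  55  61  70  57 104 107 102  74 103 111  62  60  62  65  49   0]
 [  6   7
[... 3707 characters left out ...]
  0   0   0   0   0   0]
 [  3  57  62  64  63  88 121 122 124 124 119 119  83   0   0  59   0   0]
 [  2  33  61  61  64  88 117 123 122 123 121 120  85   0  61  58   0   0]
 [  4  40  60  61  60  62 103  60  77  73 119  84  82  57   0  58   0   0]
 [  3  54  60  61  59  59  88  83  77  74  83  85  60   0  63   0   0   0]
 [  5   2  60  62  62  62  83  59  77  75   0  88   0   0   0   0   0   0]
 [  2  34  60  61  61  89  90  86  88  92  88  89  88  60  64  59   0   3]
 [  3   2  64  61  59  91  88  88  88  91  90  86  89  58  58  58   5   2]
 [  4   0   0  40   0  43   0  38  23   3   1   3  22   3   4   7   5   1]
 [ 56   0   0   0   0   0   0   0   2   2   4   3   3   3   4   2   2   3]]
```

```bash
cat > mv.py <<'E'
from h import *
def to(target,ang_y,s=None):
    """shift in current tool axes (units) & turn units to reach target with tool y at ang_y deg"""
    s=s or env.state(); R=np.array(s["tcp_rot"]); d=R.T@(np.array(target)-s["tool_pos"]); a=np.degrees(np.arctan2(R[1,1],R[0,1]))
    w=np.radians(a-ang_y)
    print("pos",s["tool_pos"].round(4),"yang",a.round(2),"tilt z",R[:,2].round(4),"F",s["ft_force"].round(1),"gap",round(s["finger_gap"],3),"t",s["time_s"])
    print("shift units",(d/.25).round(4),"mm",(d*1000).round(1),"turn z deg",np.degrees(w).round(2),"units",(np.degrees(w)/120).round(4))
E
python3 - <<'E'
from h import *; from mv import to
im=cv2.imread("pics/top0.png").astype(int); g=im.mean(-1); c=g[215:280,240:285]; bg=np.median(c)
m=(abs(c-bg)>9).astype(np.uint8); m=cv2.morphologyEx(m,cv2.MORPH_CLOSE,np.ones((3,3)))
cs=[]
for r in range(12,37):
    k=np.nonzero(m[r])[0]; cs.append((r+215,240+(k[0]+k[-1])/2))
cs=np.array(cs); p=np.polyfit(cs[:,0],cs[:,1],1); print(p)
f=lambda r,z=.014: onz("top",np.polyval(p,r),r,z)
A=f(228);B=f(250);u=(A-B)[:2];u/=np.linalg.norm(u); print("nozzle ang",np.degrees(np.arctan2(u[1],u[0])))
for r in range(220,276): print(r,g[r,int(round(np.polyval(p,r)))-2:int(round(np.polyval(p,r)))+3].mean().round(0),end=" ")
print()
ref=B
for nm,r,z,off in(("ring",236.0,.026,11),("barrel end",225.5,.014,49),("flange",252.5,.026,-49.5)):
    w=f(r,z); print(nm,w.round(4),"-> mid",(w[:2]-off/1000*u).round(4))
E
```

```text
[-1.00769231e-01  2.85723846e+02]
nozzle ang -5.630620146018052
220 149.0 221 135.0 222 132.0 223 135.0 224 130.0 225 118.0 226 119.0 227 115.0 228 123.0 229 121.0 230 122.0 231 122.0 232 122.0 233 102.0 234 124.0 235 118.0 236 70.0 237 125.0 238 119.0 239 114.0 240 123.0 241 99.0 242 123.0 243 121.0 244 90.0 245 98.0 246 98.0 247 100.0 248 109.0 249 122.0 250 122.0 251 121.0 252 126.0 253 135.0 254 139.0 255 130.0 256 136.0 257 131.0 258 132.0 259 142.0 260 144.0 261 145.0 262 140.0 263 134.0 264 138.0 265 138.0 266 142.0 267 137.0 268 131.0 269 143.0 270 151.0 271 120.0 272 147.0 273 149.0 274 148.0 275 148.0 
ring [0.4206 0.2029 0.026 ] -> mid [0.4096 0.204 ]
barrel end [0.4587 0.1992 0.014 ] -> mid [0.4099 0.204 ]
flange [0.362  0.2087 0.026 ] -> mid [0.4113 0.2038]
```

```bash
python3 -c "
from mv import *
to([.41,.204,.12],84.4)"
```

```text
pos [0.2682 0.5643 0.2448] yang 64.57 tilt z [-5.e-04 -8.e-04 -1.e+00] F [-0.3 -0.2  0.2] gap 1.001 t 0.1
shift units [-1.1311 -1.0577  0.5   ] mm [-282.8 -264.4  125. ] turn z deg -19.83 units -0.1652
```

Emit:
{"fn": "play_rows", "kwargs": {"series": [[[-0.0707,-0.0661,0.03125,0,0,0],[-0.0707,-0.0661,0.03125,0,0,0],[-0.0707,-0.0661,0.03125,0,0,0],[-0.0707,-0.0661,0.03125,0,0,0],[-0.0707,-0.0661,0.03125,0,0,0],[-0.0707,-0.0661,0.03125,0,0,0],[-0.0707,-0.0661,0.03125,0,0,0],[-0.0707,-0.0661,0.03125,0,0,0],[-0.0707,-0.0661,0.03125,0,0,0],[-0.0707,-0.0661,0.03125,0,0,0],[-0.0707,-0.0661,0.03125,0,0,0],[-0.0707,-0.0661,0.03125,0,0,0],[-0.0707,-0.0661,0.03125,0,0,0],[-0.0707,-0.0661,0.03125,0,0,0],[-0.0707,-0.0661,0.03125,0,0,0],[-0.0707,-0.0661,0.03125,0,0,0],[0,0,0,0,0,-0.0413],[0,0,0,0,0,-0.0413],[0,0,0,0,0,-0.0413],[0,0,0,0,0,-0.0413]]], "fingers": -1}}

```text
time_s: 1.77
tool_pos: [0.4103, 0.204, 0.1201]
tcp_rot: [[-0.996, 0.094, -0.0], [0.094, 0.996, -0.0], [0.0, -0.0, -1.0]]
ft_force: [0.4, -0.4, -0.2]
finger_gap: 1.0
grasp_force: 0.0
```

```bash
python3 -c "
from mv import *
to([.41,.204,.019],84.4)
im,d=imaging.snapshot('scene'); cv2.imwrite('pics/s1.png',cv2.resize(im[180:300,180:340],None,fx=5,fy=5,interpolation=cv2.INTER_CUBIC))"
```

```text
pos [0.4103 0.204  0.1201] yang 84.61 tilt z [-4.e-04 -1.e-04 -1.e+00] F [ 0.4 -0.4 -0.2] gap 1.0 t 1.7667
shift units [ 8.000e-04 -1.000e-04  4.044e-01] mm [  0.2  -0.  101.1] turn z deg 0.21 units 0.0018
```

Emit:
{"fn": "play_rows", "kwargs": {"series": [[[0,0,0.06,0,0,0],[0,0,0.06,0,0,0],[0,0,0.06,0,0,0],[0,0,0.06,0,0,0],[0,0,0.06,0,0,0],[0,0,0.05,0,0,0],[0,0,0.03,0,0,0],[0,0,0.0244,0,0,0],[0,0,0,0,0,0],[0,0,0,0,0,0]]]}}

```text
time_s: 2.65
tool_pos: [0.4103, 0.2043, 0.0193]
tcp_rot: [[-0.995, 0.098, -0.0], [0.098, 0.995, 0.0], [0.0, 0.0, -1.0]]
ft_force: [-0.1, -0.7, -0.4]
finger_gap: 0.996
grasp_force: 0.0
```

Emit:
{"fn": "play_rows", "kwargs": {"series": [[[0,0,0,0,0,0],[0,0,0,0,0,0],[0,0,0,0,0,0],[0,0,0,0,0,0],[0,0,0,0,0,0],[0,0,0,0,0,0],[0,0,0,0,0,0],[0,0,0,0,0,0],[0,0,0,0,0,0],[0,0,0,0,0,0],[0,0,0,0,0,0],[0,0,0,0,0,0]]], "fingers": 1}}

```text
time_s: 3.65
tool_pos: [0.4104, 0.2043, 0.0198]
tcp_rot: [[-0.995, 0.097, 0.001], [0.097, 0.995, 0.0], [-0.001, 0.0, -1.0]]
ft_force: [-1.2, -0.5, 9.7]
finger_gap: 0.306
grasp_force: 58.3
```

Emit:
{"fn": "play_rows", "kwargs": {"series": [[[0,0,-0.02,0,0,0],[0,0,-0.04,0,0,0],[0,0,-0.08,0,0,0],[0,0,-0.08,0,0,0],[0,0,-0.08,0,0,0],[0,0,-0.08,0,0,0],[0,0,-0.08,0,0,0],[0,0,-0.08,0,0,0],[0,0,-0.08,0,0,0],[0,0,-0.02,0,0,0],[0,0,0,0,0,0]]]}}

```text
time_s: 4.57
tool_pos: [0.4105, 0.2044, 0.1804]
tcp_rot: [[-0.995, 0.098, 0.003], [0.098, 0.995, 0.001], [-0.003, 0.001, -1.0]]
ft_force: [-0.4, 0.4, -1.3]
finger_gap: 0.3
grasp_force: 59.2
```

```bash
python3 -c "
from mv import *
to([.6847,-.129,.172],73)"
```

```text
pos [0.4105 0.2044 0.1804] yang 84.4 tilt z [ 2.6e-03  9.0e-04 -1.0e+00] F [-0.4  0.4 -1.3] gap 0.3 t 4.5667
shift units [-1.2216 -1.2201  0.0351] mm [-305.4 -305.     8.8] turn z deg 11.4 units 0.095
```

Emit:
{"fn": "play_rows", "kwargs": {"series": [[[-0.0719,-0.0718,0.002,0,0,0],[-0.0719,-0.0718,0.002,0,0,0],[-0.0719,-0.0718,0.002,0,0,0],[-0.0719,-0.0718,0.002,0,0,0],[-0.0719,-0.0718,0.002,0,0,0],[-0.0719,-0.0718,0.002,0,0,0],[-0.0719,-0.0718,0.002,0,0,0],[-0.0719,-0.0718,0.002,0,0,0],[-0.0719,-0.0718,0.002,0,0,0],[-0.0719,-0.0718,0.002,0,0,0],[-0.0719,-0.0718,0.002,0,0,0],[-0.0719,-0.0718,0.002,0,0,0],[-0.0719,-0.0718,0.002,0,0,0],[-0.0719,-0.0718,0.002,0,0,0],[-0.0719,-0.0718,0.002,0,0,0],[-0.0719,-0.0718,0.002,0,0,0],[-0.0719,-0.0718,0.002,0,0,0],[0,0,0,0,0,0.0475],[0,0,0,0,0,0.0475],[0,0,0,0,0,0]]]}}

```text
time_s: 6.23
tool_pos: [0.6841, -0.1296, 0.1682]
tcp_rot: [[-0.955, 0.297, -0.003], [0.297, 0.955, 0.001], [0.003, 0.0, -1.0]]
ft_force: [-0.3, 0.2, 0.4]
finger_gap: 0.305
grasp_force: 59.4
```

Run:
```python
from mv import *
to([.6847,-.129,.156],73)
o=np.zeros((600,800,3),np.uint8)
for n in("scene","top"):
    im,d=imaging.snapshot(n); cv2.imwrite(f"pics/{n}2.png",im); np.save(f"{n}2.npy",d)
    if n=="scene": o[:400,:560]=cv2.resize(im[170:270,310:450],None,fx=4,fy=4,interpolation=cv2.INTER_CUBIC)
    else: o[:450,500:800]=cv2.resize(im[125:215,320:380],None,fx=5,fy=5,interpolation=cv2.INTER_CUBIC)
cv2.imwrite("pics/c2.png",o)
```

```text
pos [ 0.6841 -0.1296  0.1682] yang 72.7 tilt z [-2.8e-03  9.0e-04 -1.0e+00] F [-0.3  0.2  0.4] gap 0.305 t 6.2333
shift units [-0.0018  0.0031  0.0489] mm [-0.5  0.8 12.2] turn z deg -0.3 units -0.0025
```

View pics/c2.png

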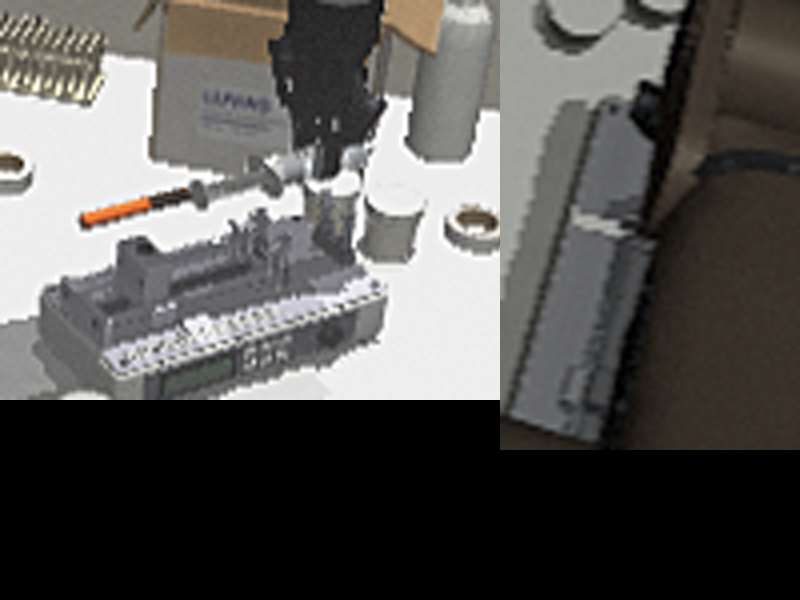

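The scene view shows the syringe held level over the clips, with its flange at crop (203,195), nozzle at (370,155), and the rear clip and slot near (255,235). The arm hides the top view. Because the TCP pose is known, I can use the held syringe to measure the scene camera's bias.

Run:
```python
from h import *
th=np.radians(-17.3); ny=np.array([np.cos(th),np.sin(th),0]); xp=np.array([-ny[1],ny[0],0])
mid=np.array([.6841,-.1296,.1625])
d=np.load("scene2.npy"); P=cloud("scene",d); Q=P-mid; a=Q@ny; x=Q@xp; z=Q[...,2]
m=(np.hypot(x,z)<.032)&(a>-.135)&(a<.07)
v,u=np.nonzero(m); A=a[m]
for nm,p in(("mid",0),("flange",-.0495),("nozzle",.065),("tip thumb",-.117),("ring",.011)): print(nm,proj("scene",mid+p*ny).round(1))
# silhouette centre relative to projected axis
p0=proj("scene",mid-.12*ny); p1=proj("scene",mid+.07*ny); t=(p1-p0)/np.linalg.norm(p1-p0); n=np.array([-t[1],t[0]])
L=(np.c_[u,v]-p0)@t; N=(np.c_[u,v]-p0)@n; full=np.linalg.norm(p1-p0)
for k in range(0,int(full)+8,3):
    s=(L>=k)&(L<k+3)
    if s.sum()>1: print(k,"a=%.0f"%(-120+190*k/full),s.sum(),"N %.1f %.1f mid %.1f"%(N[s].min(),N[s].max(),(N[s].min()+N[s].max())/2), "x %.1f z %.1f"%(np.median(x[m][s])*1e3,np.median(z[m][s])*1e3))
print("a range",A.min(),A.max(), "px/mm",full/190)
im=cv2.imread("pics/scene2.png"); cv2.imwrite("pics/c3.png",cv2.resize(im[190:265,335:415],None,fx=8,fy=8,interpolation=cv2.INTER_CUBIC))
```

```text
mid [388.  210.5]
flange [375.9 213.8]
nozzle [403.5 206.3]
tip thumb [358.9 218.4]
ring [390.6 209.8]
0 a=-120 24 N -3.5 4.0 mid 0.2 x -3.2 z 3.0
3 a=-108 13 N -1.8 2.3 mid 0.3 x -7.5 z 3.0
6 a=-96 14 N -2.0 2.4 mid 0.2 x -4.4 z 3.6
9 a=-85 13 N -2.1 2.2 mid 0.1 x -3.4 z 2.7
12 a=-73 16 N -4.9 2.1 mid -1.4 x -1.8 z 2.2
15 a=-61 28 N -5.6 4.1 mid -0.8 x -0.5 z 4.2
18 a=-49 31 N -3.9 5.8 mid 1.0 x -9.9 z 5.0
21 a=-37 27 N -4.1 5.1 mid 0.5 x -13.5 z 9.6
24 a=-25 27 N -5.9 4.0 mid -1.0 x -10.0 z 8.1
27 a=-14 37 N -8.5 3.8 mid -2.4 x -3.3 z 10.3
30 a=-2 44 N -9.0 5.1 mid -1.9 x -7.8 z 10.7
33 a=10 21 N -8.9 4.7 mid -2.1 x -19.8 z 13.8
36 a=22 12 N -1.1 4.0 mid 1.5 x -19.7 z 6.1
39 a=34 16 N -1.3 3.4 mid 1.1 x -10.9 z 3.4
42 a=45 13 N -1.2 3.6 mid 1.2 x -9.7 z 5.5
45 a=57 4 N -0.6 0.6 mid -0.0 x -0.3 z 0.6
a range -0.12054873033025434 0.06297436437492794 px/mm 0.2538192875153233
```

View pics/c3.png

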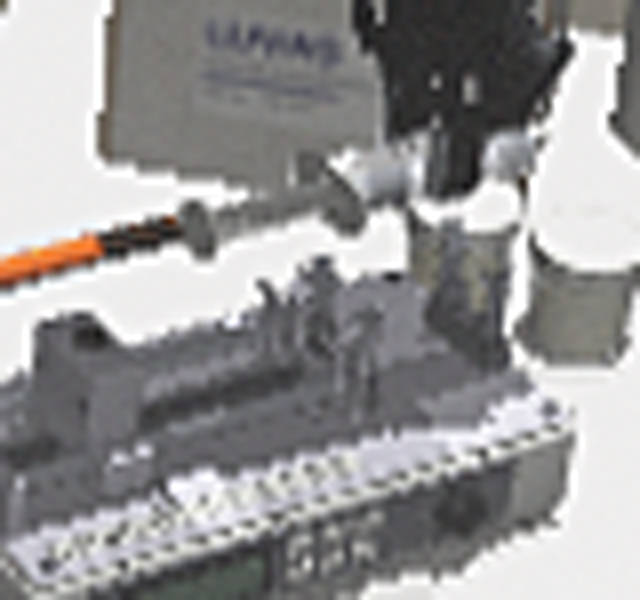

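The thumb rest (zoom 200,230) and flange (335,190) sit within about 0.5–1 px of where they should be. That puts the syringe roughly 2 mm too far toward the nozzle end. I'll correct that, go down to just above the jaws and check again.

Emit:
{"fn": "play_rows", "kwargs": {"series": [[[0.01,0,0.02,0,0,-0.0025],[0,0,0.04,0,0,0],[0,0,0.04,0,0,0],[0,0,0.029,0,0,0],[0,0,0,0,0,0],[0,0,0,0,0,0]]]}}

```text
time_s: 6.83
tool_pos: [0.682, -0.1284, 0.1376]
tcp_rot: [[-0.958, 0.287, -0.001], [0.287, 0.958, 0.0], [0.001, 0.0, -1.0]]
ft_force: [-0.3, 0.7, 0.2]
finger_gap: 0.304
grasp_force: 59.4
```

Run:
```python
from mv import *
to([.6823,-.1289,.0978],73)
im,d=imaging.snapshot("scene"); cv2.imwrite("pics/scene3.png",im); np.save("scene3.npy",d)
cv2.imwrite("pics/c4.png",cv2.resize(im[195:265,335:415],None,fx=10,fy=8.5,interpolation=cv2.INTER_CUBIC))
```

```text
pos [ 0.682  -0.1284  0.1376] yang 73.32 tilt z [-1.2e-03  4.0e-04 -1.0e+00] F [-0.3  0.7  0.2] gap 0.304 t 6.8333
shift units [-0.002  -0.0014  0.1591] mm [-0.5 -0.3 39.8] turn z deg 0.32 units 0.0026
```

View pics/c4.png

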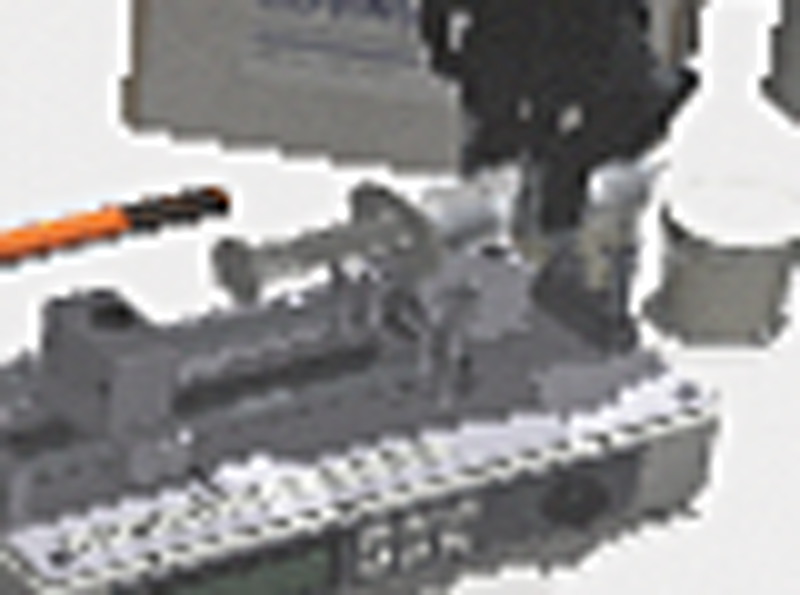

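Run:
```python
from h import *
th=np.radians(-17.0); ny=np.array([np.cos(th),np.sin(th)]); xp=np.array([-ny[1],ny[0]]); c=np.array([.598,-.104])
for n in("top","scene"):
    q=cloud(n,np.load(n+"0.npy")).reshape(-1,3); q=q[np.linalg.norm(q[:,:2]-c,axis=1)<.19]
    X=(q[:,:2]-c)@xp*1000; Y=-(q[:,:2]-c)@ny*1000; Z=q[:,2]*1000
    for nm,lo,hi,z0 in(("front clip",-150,-100,92),("rear clip+slot",-75,-15,92),("pusher",30,100,100),("endplate",110,150,80)):
        s=(Y>lo)&(Y<hi)&(Z>z0)&(abs(X)<40); 
        print(n,nm,s.sum(),"X",np.percentile(X[s],[0,3,97,100]).round(1),"Y",np.percentile(Y[s],[0,3,97,100]).round(1))
    s=(Y>-75)&(Y<-15)&(Z>90)&(abs(X)<40); o=np.argsort(Y[s]); print(" ".join("%.0f:%.0f:%.0f"%t for t in zip(Y[s][o],X[s][o],Z[s][o])))
```

```text
top front clip 24 X [-20.6 -19.2  23.3  24.7] Y [-133.4 -133.3 -121.2 -120.1]
top rear clip+slot 53 X [-24.6 -23.2  31.6  31.7] Y [-64.7 -64.1 -30.7 -29.9]
top pusher 124 X [-21.2 -20.2  26.1  27.9] Y [57.8 60.6 86.2 88.2]
top endplate 63 X [-34.  -30.4  36.7  39.7] Y [111.5 115.4 132.  133. ]
-65:-10:102 -64:15:102 -64:-21:104 -64:-18:100 -63:19:103 -62:-11:100 -61:-14:107 -60:23:111 -59:-15:101 -58:-17:112 -58:19:112 -58:21:108 -57:24:105 -57:-9:101 -57:-11:107 -55:20:102 -55:17:109 -54:-18:113 -54:-24:102 -54:32:110 -54:23:105 -54:-10:101 -53:-15:113 -53:-20:103 -53:16:103 -53:27:105 -53:30:100 -53:-12:111 -52:-17:102 -52:-23:92 -52:22:98 -52:-14:99 -51:17:90 -51:20:108 -51:-25:103 -49:20:94 -49:29:100 -49:31:96 -49:-16:96 -49:-24:92 -49:-18:104 -48:24:97 -48:27:92 -48:-20:92 -39:-16:92 -38:32:95 -37:24:96 -35:31:93 -35:28:100 -34:-18:107 -33:21:104 -32:-23:104 -31:24:107 -31:-14:115 -31:-19:105 -30:28:109
scene front clip 29 X [-21.5 -21.2  23.9  25.4] Y [-133.  -131.6 -116.  -115.8]
scene rear clip+slot 60 X [-30.2 -28.7  30.   32.3] Y [-62.  -61.3 -28.8 -27.7]
scene pusher 124 
[... 161 characters left out ...]
60:16:94 -60:19:109 -60:12:105 -60:-12:103 -59:23:103 -58:16:107 -58:-18:111 -58:-15:101 -57:-22:102 -57:21:113 -56:-12:100 -56:13:106 -56:19:110 -55:21:93 -54:-8:102 -54:-13:105 -54:15:97 -54:20:97 -53:27:102 -53:15:105 -53:-11:92 -53:-21:102 -53:21:106 -52:13:102 -52:21:114 -52:30:101 -51:-19:97 -51:22:97 -51:-13:102 -51:17:104 -51:21:93 -51:27:90 -51:22:101 -51:-21:94 -50:17:113 -50:32:96 -49:31:93 -49:-27:103 -49:-22:104 -48:-24:93 -47:23:98 -47:-30:101 -47:-18:102 -47:23:102 -46:-21:96 -46:19:92 -45:-29:93 -44:24:94 -44:-19:91 -38:-21:94 -36:18:95 -34:27:90 -34:-22:92 -34:-15:96 -34:21:95 -33:26:96 -33:-28:96 -33:19:92 -33:26:100 -30:17:102 -29:-26:104 -29:28:104 -28:-22:106 -28:-29:102
```

Run:
```python
from h import *
th=np.radians(-17.0); ny=np.array([np.cos(th),np.sin(th)]); xp=np.array([-ny[1],ny[0]]); c=np.array([.598,-.104])
tcp={2:(.6841,-.1296),3:(.682,-.1284)}
for k in(2,3):
    q=cloud("scene",np.load(f"scene{k}.npy")).reshape(-1,3); t=np.array(tcp[k])-c; print("TCP X,Y",t@xp*1e3,-t@ny*1e3)
    X=(q[:,:2]-c)@xp*1000; Y=-(q[:,:2]-c)@ny*1000; Z=q[:,2]*1000; z0={2:162.5,3:131.8}[k]
    s=(abs(X)>16.5)&(abs(X)<30)&(abs(Y+41)<12)&(abs(Z-z0)<12)
    print("flange",s.sum(),np.median(Y[s]),np.sort(Y[s]).round(0),"X",X[s].min(),X[s].max())
    s=(abs(X)<18)&(Y>5)&(Y<45)&(abs(Z-z0)<18); print("thumb/plunger",np.sort(Y[s])[-12:].round(0),"disc X",np.percentile(X[s&(Y>np.sort(Y[s])[-15])],[0,50,100]),"Z",np.percentile(Z[s&(Y>np.sort(Y[s])[-15])],[0,50,100]))
```

```text
TCP X,Y 0.6918020239739496 -89.82255512931947
flange 18 -37.993787816234644 [-53. -47. -40. -39. -39. -39. -39. -39. -39. -37. -37. -37. -36. -36.
 -36. -36. -35. -34.] X -25.194053497304537 26.497106175231753
thumb/plunger [28. 28. 28. 28. 28. 29. 29. 29. 29. 29. 30. 31.] disc X [-13.91356829   3.67404613  12.257005  ] Z [155.40513755 165.36791172 176.38922533]
TCP X,Y 1.2253871512118535 -87.46346909612983
flange 18 -35.21894521364743 [-53. -40. -40. -38. -38. -37. -36. -36. -36. -35. -35. -34. -34. -34.
 -34. -33. -33. -31.] X -26.093339476241695 23.315636993581357
thumb/plunger [30. 30. 30. 30. 31. 31. 31. 31. 32. 33. 33. 33.] disc X [-14.25740849  -2.74676207   9.82577889] Z [122.13145533 132.61419136 144.65380085]
```

Emit:
{"fn": "play_rows", "kwargs": {"series": [[[-0.012,0.004,0,0,0,0.0026],[0,0,0.02,0,0,0],[0,0,0.02,0,0,0],[0,0,0.02,0,0,0],[0,0,0.015,0,0,0],[0,0,0.015,0,0,0],[0,0,0,0,0,0]]]}}

```text
time_s: 7.47
tool_pos: [0.6853, -0.1284, 0.1154]
tcp_rot: [[-0.956, 0.293, -0.0], [0.293, 0.956, 0.0], [0.0, 0.0, -1.0]]
ft_force: [0.6, 0.4, -1.6]
finger_gap: 0.301
grasp_force: 59.2
```

Emit:
{"fn": "play_rows", "kwargs": {"series": [[[0,0,0.012,0,0,0],[0,0,0.012,0,0,0],[0,0,0.012,0,0,0],[0,0,0,0,0,0]]]}}

```text
time_s: 7.8
tool_pos: [0.6867, -0.1288, 0.1088]
tcp_rot: [[-0.956, 0.293, 0.005], [0.293, 0.956, -0.001], [-0.005, 0.0, -1.0]]
ft_force: [3.1, -1.1, 9.8]
finger_gap: 0.305
grasp_force: 60.1
```

Emit:
{"fn": "play_rows", "kwargs": {"series": [[[-0.006,0,0.012,0,0,0],[0,0,0.012,0,0,0],[0,0,0.012,0,0,0],[0,0,0.006,0,0,0],[0,0,0,0,0,0]]]}}

```text
time_s: 8.22
tool_pos: [0.6872, -0.129, 0.098]
tcp_rot: [[-0.956, 0.293, 0.002], [0.293, 0.956, -0.0], [-0.002, 0.0, -1.0]]
ft_force: [-2.7, 1.1, 13.4]
finger_gap: 0.301
grasp_force: 60.6
```

Emit:
{"fn": "play_rows", "kwargs": {"series": [[[0,0,0.008,0,0,0],[0,0,0.006,0,0,0],[0,0,0,0,0,0],[0,0,0,0,0,0]]]}}

```text
time_s: 8.55
tool_pos: [0.6873, -0.1291, 0.0976]
tcp_rot: [[-0.956, 0.293, 0.004], [0.293, 0.956, -0.001], [-0.004, 0.0, -1.0]]
ft_force: [-12.3, 3.1, 37.7]
finger_gap: 0.304
grasp_force: 63.1
```

Emit:
{"fn": "play_rows", "kwargs": {"series": [[[0,0,-0.012,0,0,0],[0,0,0,0,0,0]]]}}

```text
time_s: 8.72
tool_pos: [0.6873, -0.1289, 0.098]
tcp_rot: [[-0.956, 0.293, 0.003], [0.293, 0.956, -0.0], [-0.003, 0.0, -1.0]]
ft_force: [-4.0, 1.1, 18.8]
finger_gap: 0.301
grasp_force: 61.1
```

Emit:
{"fn": "play_rows", "kwargs": {"series": [[[0,0,0,0,0,0],[0,0,0,0,0,0],[0,0,0,0,0,0],[0,0,0,0,0,0],[0,0,0,0,0,0],[0,0,0,0,0,0],[0,0,0,0,0,0],[0,0,0,0,0,0],[0,0,-0.02,0,0,0],[0,0,-0.04,0,0,0],[0,0,-0.06,0,0,0],[0,0,-0.08,0,0,0],[0,0,-0.08,0,0,0],[0,0,-0.08,0,0,0],[0,0,0,0,0,0]]], "fingers": -1}}

```text
time_s: 9.97
tool_pos: [0.6882, -0.1292, 0.1914]
tcp_rot: [[-0.956, 0.293, 0.007], [0.293, 0.956, -0.002], [-0.007, 0.0, -1.0]]
ft_force: [0.7, 0.5, 0.3]
finger_gap: 1.005
grasp_force: 0.0
```

Run:
```python
from mv import *
to([.5,-.08,.2],73)
th=np.radians(-17.0); ny=np.array([np.cos(th),np.sin(th)]); xp=np.array([-ny[1],ny[0]]); c=np.array([.598,-.104])
im,d=imaging.snapshot("scene"); cv2.imwrite("pics/scene4.png",im); np.save("scene4.npy",d)
cv2.imwrite("pics/c5.png",cv2.resize(im[195:270,320:415],None,fx=8,fy=8,interpolation=cv2.INTER_CUBIC))
q=cloud("scene",d).reshape(-1,3)
X=(q[:,:2]-c)@xp*1000; Y=-(q[:,:2]-c)@ny*1000; Z=q[:,2]*1000
for lo in range(-130,100,10):
    s=(abs(X)<9)&(Y>=lo)&(Y<lo+10)&(Z>65)&(Z<135); 
    if s.sum(): print(lo,s.sum(),np.percentile(Z[s],[50,95]).round(0),end="; ")
```

```text
pos [ 0.6882 -0.1292  0.1914] yang 72.99 tilt z [ 0.0069 -0.0019 -1.    ] F [0.7 0.5 0.3] gap 1.005 t 9.9667
shift units [ 0.7772 -0.0319 -0.0398] mm [194.3  -8.  -10. ] turn z deg -0.01 units -0.0001
-130 16 [ 96. 108.]; -120 14 [102. 109.]; -110 11 [103. 107.]; -100 11 [102. 109.]; -90 12 [105. 107.]; -80 12 [103. 107.]; -70 10 [104. 107.]; -60 10 [105. 109.]; -50 18 [101. 109.]; -40 20 [ 91. 105.]; -30 16 [93. 99.]; -20 18 [ 93. 103.]; -10 20 [83. 98.]; 0 17 [ 91. 101.]; 10 13 [ 94. 100.]; 20 28 [ 89. 104.]; 30 6 [72. 75.]; 40 6 [73. 74.]; 50 1 [75. 75.]; 60 2 [120. 122.]; 70 11 [123. 124.]; 80 43 [ 97. 120.]; 90 10 [72. 86.];
```

View pics/c5.png

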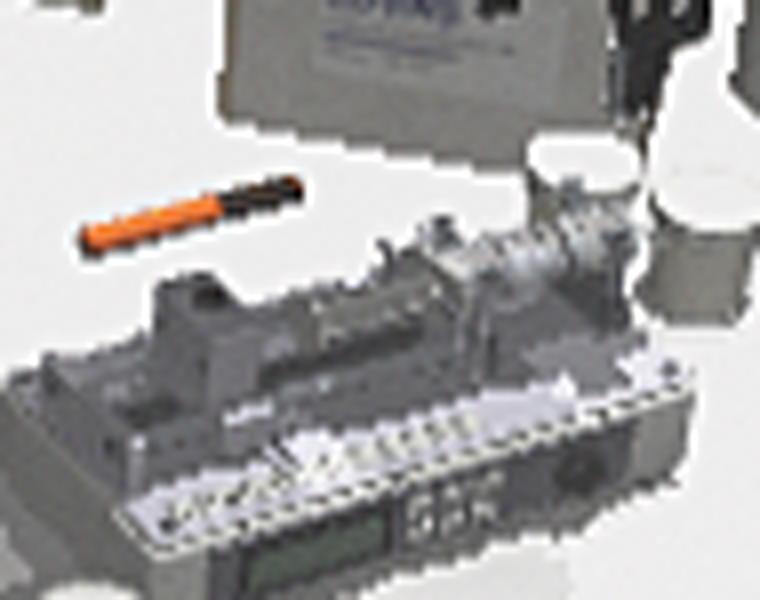

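The picture shows the syringe seated in the clips. The barrel top is level at about 106 mm, the flange is in the slot and the plunger is still drawn out, with the pusher block separate at zoom (190,330). I'll close the fingers, move behind the pusher and look from the top.

Emit:
{"fn": "play_rows", "kwargs": {"series": [[[0.04,0,0,0,0,0],[0.0826,0,0,0,0,0],[0.0826,0,0,0,0,0],[0.0826,0,0,0,0,0],[0.0826,0,0,0,0,0],[0.0826,0,0,0,0,0],[0.0826,0,0,0,0,0],[0.0826,0,0,0,0,0],[0.0826,0,0,0,0,0],[0.0826,0,0,0,0,0],[0.0426,0,0,0,0,0],[0,0,0,0,0,0]]], "fingers": 1}}

```text
time_s: 11.02
tool_pos: [0.4877, -0.0679, 0.186]
tcp_rot: [[-0.956, 0.292, -0.001], [0.292, 0.956, 0.0], [0.001, 0.0, -1.0]]
ft_force: [1.0, -0.5, 0.0]
finger_gap: -0.003
grasp_force: 0.0
```

```bash
cat > look.py <<'E'
from mv import *
import sys
k=sys.argv[1]
to([.4906,-.0691,.109],73)
im,d=imaging.snapshot("top"); cv2.imwrite(f"pics/top{k}.png",im); np.save(f"top{k}.npy",d)
g=im.mean(-1).astype(np.float32)
th=np.radians(-17.0); ny=np.array([np.cos(th),np.sin(th),0]); xp=np.array([-ny[1],ny[0],0]); s0=np.array([.6873,-.1291,.104])
# brightness profile along barrel top line, a=mm towards nozzle from estimated barrel_mid
for off in(-.005,0,.005):
    a=np.arange(-50,50,1.5); uv=np.array([proj("top",s0+t/1000*ny+off*xp) for t in a]).astype(np.float32)
    p=cv2.remap(g,uv[:,:1],uv[:,1:],cv2.INTER_LINEAR)[:,0]
    print(off,[(float(x),int(y)) for x,y in zip(a,p)] if off==0 else p.astype(int).tolist())
cv2.imwrite(f"pics/t{k}.png",cv2.resize(im[130:230,315:385],None,fx=6,fy=6,interpolation=cv2.INTER_CUBIC))
E
python3 look.py 5
```

```text
pos [ 0.4877 -0.0679  0.186 ] yang 73.0 tilt z [-1.e-03  4.e-04 -1.e+00] F [ 1.  -0.5  0. ] gap -0.003 t 11.0167
shift units [-0.0128 -0.0013  0.308 ] mm [-3.2 -0.3 77. ] turn z deg -0.0 units -0.0
-0.005 [118, 137, 125, 114, 114, 116, 116, 114, 110, 103, 96, 94, 94, 96, 98, 101, 102, 100, 96, 93, 93, 107, 124, 135, 137, 140, 138, 138, 141, 147, 151, 143, 139, 139, 141, 143, 135, 126, 114, 97, 87, 109, 132, 133, 121, 109, 102, 95, 98, 103, 103, 101, 100, 103, 108, 121, 137, 151, 144, 139, 129, 115, 105, 123, 139, 145, 145]
0 [(-50.0, 138), (-48.5, 136), (-47.0, 131), (-45.5, 127), (-44.0, 125), (-42.5, 124), (-41.0, 125), (-39.5, 125), (-38.0, 122), (-36.5, 118), (-35.0, 113), (-33.5, 108), (-32.0, 103), (-30.5, 102), (-29.0, 102), (-27.5, 101), (-26.0, 101), (-24.5, 100), (-23.0, 95), (-21.5, 89), (-20.0, 93), (-18.5, 104), (-17.0, 114), (-15.5, 118), (-14.0, 123), (-12.5, 110), (-11.0, 99), (-9.5, 102), (-8.0, 118), (-6.5, 133), (-5.0, 130), (-3.5, 125), (-2.0, 118), (-0.5, 110), (1.0, 106), (2.5, 111), (4.0, 113), (5.5, 115), (7.0, 117), (8.5, 112), (10.0, 94), (11.5, 78), (13.0, 92), (14.5, 111), (16.0, 117), (17.5, 106), (19.0, 94), (20.5, 97), (22.0, 106), (23.5, 114), (25.0, 114), (26.5, 111), (28.0, 112), (29.5, 112), (31.0, 118), (32.5, 132), (34.0, 146), (35.5, 148), (37.0, 149), (38.5, 129), (40.0, 100), (41.5, 80), (43.0, 97), (44.5, 115), (46.0, 129), (47.5, 139), (49.0, 144)]
0.005 [114, 138, 134, 127, 123, 122, 121, 123, 124, 119, 111, 103, 102, 101, 102, 102, 102, 101, 101, 95, 89, 93, 109, 123, 123, 120, 115, 110, 108, 116, 122, 119, 109, 99, 106, 115, 119, 120, 117, 96, 74, 86, 108, 122, 116, 110, 99, 90, 92, 104, 114, 114, 113, 116, 123, 131, 142, 152, 142, 115, 90, 92, 99, 114, 133, 147, 148]
```

View pics/t5.png

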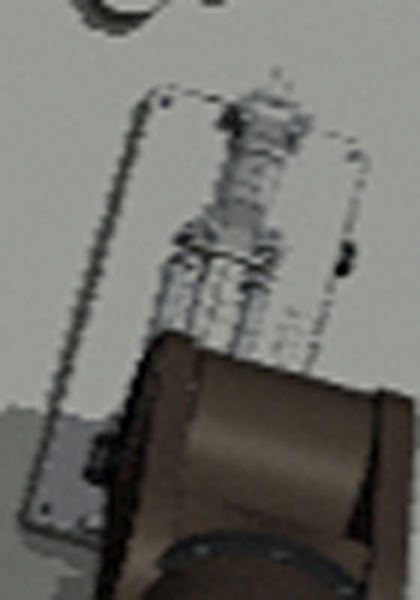

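Even with the arm behind the pusher, the barrel is visible from the top. The ring is at about +10.8 mm and the seal front at about -18 mm, so the plunger is at about 11 mm and still has about 29 mm to go. I'll go down and push.

Emit:
{"fn": "play_rows", "kwargs": {"series": [[[-0.004,0,0.03,0,0,0],[0,0,0.06,0,0,0],[0,0,0.06,0,0,0],[0,0,0.06,0,0,0],[0,0,0.05,0,0,0],[0,0,0.03,0,0,0],[0,0,0.018,0,0,0],[0,0,0,0,0,0],[-0.012,0,0,0,0,0],[-0.012,0,0,0,0,0],[0,0,0,0,0,0]]]}}

```text
time_s: 11.98
tool_pos: [0.497, -0.0708, 0.1095]
tcp_rot: [[-0.956, 0.293, 0.002], [0.293, 0.956, -0.0], [-0.002, 0.0, -1.0]]
ft_force: [-0.2, -0.9, 0.3]
finger_gap: -0.0
grasp_force: 0.0
```

Emit:
{"fn": "play_rows", "kwargs": {"series": [[[-0.012,0,0,0,0,0],[-0.012,0,0,0,0,0],[-0.012,0,0,0,0,0],[-0.012,0,0,0,0,0]]]}}

```text
time_s: 12.32
tool_pos: [0.5069, -0.0738, 0.1091]
tcp_rot: [[-0.956, 0.293, -0.002], [0.293, 0.956, 0.001], [0.002, 0.0, -1.0]]
ft_force: [-6.3, 2.0, 6.0]
finger_gap: 0.004
grasp_force: 3.3
```

Emit:
{"fn": "play_rows", "kwargs": {"series": [[[-0.012,0,0,0,0,0],[-0.012,0,0,0,0,0],[-0.012,0,0,0,0,0],[-0.012,0,0,0,0,0],[-0.012,0,0,0,0,0],[-0.012,0,0,0,0,0],[-0.012,0,0,0,0,0],[0,0,0,0,0,0]]]}}

```text
time_s: 12.98
tool_pos: [0.5274, -0.08, 0.109]
tcp_rot: [[-0.956, 0.293, -0.001], [0.293, 0.956, 0.001], [0.001, 0.0, -1.0]]
ft_force: [-2.3, 0.9, 3.4]
finger_gap: 0.0
grasp_force: 1.6
```

```bash
sed -i 's/^cv2.imwrite(f"pics\/t{k}.*$//' look.py; python3 look.py 6
```

```text
pos [ 0.5274 -0.08    0.109 ] yang 72.99 tilt z [-1.2e-03  5.0e-04 -1.0e+00] F [-2.3  0.9  3.4] gap 0.0 t 12.9833
shift units [ 0.1535 -0.0012  0.0002] mm [38.4 -0.3  0.1] turn z deg -0.01 units -0.0001
-0.005 [120, 139, 127, 116, 115, 117, 117, 114, 110, 104, 99, 97, 97, 98, 101, 104, 104, 102, 98, 95, 94, 108, 125, 137, 139, 141, 139, 140, 144, 150, 154, 146, 142, 141, 143, 144, 135, 127, 114, 97, 88, 110, 134, 134, 123, 112, 104, 96, 100, 105, 106, 103, 101, 105, 110, 122, 139, 153, 146, 141, 131, 115, 104, 124, 143, 149, 148]
0 [(-50.0, 136), (-48.5, 135), (-47.0, 131), (-45.5, 128), (-44.0, 126), (-42.5, 126), (-41.0, 127), (-39.5, 127), (-38.0, 125), (-36.5, 122), (-35.0, 116), (-33.5, 108), (-32.0, 102), (-30.5, 102), (-29.0, 102), (-27.5, 102), (-26.0, 102), (-24.5, 101), (-23.0, 96), (-21.5, 90), (-20.0, 95), (-18.5, 105), (-17.0, 115), (-15.5, 120), (-14.0, 126), (-12.5, 112), (-11.0, 100), (-9.5, 102), (-8.0, 118), (-6.5, 133), (-5.0, 130), (-3.5, 125), (-2.0, 118), (-0.5, 111), (1.0, 108), (2.5, 113), (4.0, 116), (5.5, 117), (7.0, 118), (8.5, 112), (10.0, 95), (11.5, 79), (13.0, 93), (14.5, 111), (16.0, 117), (17.5, 107), (19.0, 97), (20.5, 100), (22.0, 109), (23.5, 116), (25.0, 116), (26.5, 113), (28.0, 114), (29.5, 114), (31.0, 121), (32.5, 135), (34.0, 149), (35.5, 151), (37.0, 152), (38.5, 132), (40.0, 102), (41.5, 81), (43.0, 99), (44.5, 116), (46.0, 130), (47.5, 140), (49.0, 144)]
0.005 [116, 140, 136, 128, 125, 124, 124, 125, 125, 120, 111, 104, 103, 102, 102, 103, 104, 103, 103, 98, 92, 96, 111, 124, 124, 121, 116, 112, 110, 118, 124, 120, 109, 100, 107, 116, 120, 122, 119, 98, 76, 88, 111, 125, 117, 110, 100, 92, 94, 105, 114, 114, 114, 118, 125, 134, 144, 154, 143, 115, 89, 93, 101, 117, 136, 151, 151]
```

Emit:
{"fn": "play_rows", "kwargs": {"series": [[[-0.012,0,0,0,0,0],[-0.012,0,0,0,0,0]]]}}

```text
time_s: 13.2
tool_pos: [0.5325, -0.0816, 0.1089]
tcp_rot: [[-0.956, 0.293, -0.002], [0.293, 0.956, 0.001], [0.002, 0.0, -1.0]]
ft_force: [-7.6, 2.0, 4.4]
finger_gap: 0.001
grasp_force: 3.3
```

Emit:
{"fn": "play_rows", "kwargs": {"series": [[[-0.012,0,0,0,0,0]]]}}

```text
time_s: 13.28
tool_pos: [0.5355, -0.0825, 0.109]
tcp_rot: [[-0.956, 0.293, -0.002], [0.293, 0.956, 0.001], [0.002, 0.0, -1.0]]
ft_force: [-5.9, 2.3, 4.2]
finger_gap: 0.0
grasp_force: 3.3
```

Emit:
{"fn": "play_rows", "kwargs": {"series": [[[-0.012,0,0,0,0,0]]]}}

```text
time_s: 13.37
tool_pos: [0.5382, -0.0833, 0.1089]
tcp_rot: [[-0.956, 0.292, -0.002], [0.292, 0.956, 0.001], [0.002, 0.0, -1.0]]
ft_force: [-7.0, 2.6, 5.6]
finger_gap: -0.0
grasp_force: 3.8
```

Emit:
{"fn": "play_rows", "kwargs": {"series": [[[-0.012,0,0,0,0,0]]]}}

```text
time_s: 13.45
tool_pos: [0.5408, -0.0841, 0.1089]
tcp_rot: [[-0.956, 0.293, -0.003], [0.293, 0.956, 0.001], [0.003, 0.0, -1.0]]
ft_force: [-9.4, 3.1, 7.2]
finger_gap: 0.007
grasp_force: 4.9
```

Emit:
{"fn": "play_rows", "kwargs": {"series": [[[-0.012,0,0,0,0,0]]]}}

```text
time_s: 13.53
tool_pos: [0.5436, -0.085, 0.1089]
tcp_rot: [[-0.956, 0.293, -0.003], [0.293, 0.956, 0.001], [0.003, 0.0, -1.0]]
ft_force: [-9.4, 3.4, 6.9]
finger_gap: -0.002
grasp_force: 4.9
```

Emit:
{"fn": "play_rows", "kwargs": {"series": [[[-0.012,0,0,0,0,0],[-0.012,0,0,0,0,0],[-0.012,0,0,0,0,0],[-0.012,0,0,0,0,0],[-0.012,0,0,0,0,0],[0,0,0,0,0,0],[0,0,0,0,0,0]]]}}

```text
time_s: 14.12
tool_pos: [0.5584, -0.0895, 0.1089]
tcp_rot: [[-0.956, 0.293, -0.002], [0.293, 0.956, 0.001], [0.002, 0.0, -1.0]]
ft_force: [-5.0, 2.9, 4.1]
finger_gap: 0.0
grasp_force: 3.0
```

```bash
python3 look.py 7
```

```text
pos [ 0.5584 -0.0895  0.1089] yang 72.99 tilt z [-1.7e-03  7.0e-04 -1.0e+00] F [-5.   2.9  4.1] gap 0.0 t 14.1167
shift units [ 0.2833 -0.0013  0.0003] mm [70.8 -0.3  0.1] turn z deg -0.01 units -0.0001
-0.005 [49, 48, 45, 41, 39, 38, 36, 33, 29, 64, 105, 126, 133, 140, 139, 137, 135, 134, 134, 136, 138, 132, 126, 122, 121, 117, 110, 102, 95, 93, 95, 99, 103, 105, 105, 106, 110, 116, 126, 136, 137, 114, 94, 96, 106, 114, 113, 109, 100, 93, 92, 98, 102, 105, 111, 122, 137, 150, 150, 152, 149, 139, 129, 119, 112, 119, 136]
0 [(-50.0, 48), (-48.5, 46), (-47.0, 45), (-45.5, 44), (-44.0, 43), (-42.5, 41), (-41.0, 36), (-39.5, 33), (-38.0, 55), (-36.5, 80), (-35.0, 105), (-33.5, 123), (-32.0, 135), (-30.5, 129), (-29.0, 125), (-27.5, 124), (-26.0, 124), (-24.5, 125), (-23.0, 127), (-21.5, 129), (-20.0, 121), (-18.5, 108), (-17.0, 100), (-15.5, 110), (-14.0, 123), (-12.5, 120), (-11.0, 112), (-9.5, 102), (-8.0, 88), (-6.5, 74), (-5.0, 86), (-3.5, 99), (-2.0, 105), (-0.5, 104), (1.0, 103), (2.5, 98), (4.0, 94), (5.5, 101), (7.0, 112), (8.5, 121), (10.0, 118), (11.5, 113), (13.0, 105), (14.5, 101), (16.0, 102), (17.5, 108), (19.0, 114), (20.5, 107), (22.0, 96), (23.5, 90), (25.0, 101), (26.5, 113), (28.0, 115), (29.5, 116), (31.0, 123), (32.5, 136), (34.0, 149), (35.5, 153), (37.0, 156), (38.5, 155), (40.0, 152), (41.5, 143), (43.0, 115), (44.5, 91), (46.0, 96), (47.5, 112), (49.0, 129)]
0.005 [48, 45, 44, 43, 42, 39, 35, 41, 50, 77, 112, 139, 134, 129, 126, 123, 122, 123, 125, 126, 126, 121, 111, 103, 109, 114, 113, 105, 98, 95, 96, 99, 103, 104, 94, 83, 87, 99, 111, 118, 125, 111, 93, 89, 104, 115, 114, 113, 108, 102, 98, 106, 113, 119, 126, 134, 144, 154, 157, 156, 152, 129, 103, 95, 97, 106, 128]
```

Run:
```python
from h import *
th=np.radians(-17.0); ny=np.array([np.cos(th),np.sin(th),0]); xp=np.array([-ny[1],ny[0],0]); s0=np.array([.6873,-.1291,.104])
a=np.arange(-55,65,.2); b=np.arange(-22,22,.2)
out=[]
imaging_s,_=imaging.snapshot("scene"); cv2.imwrite("pics/scene7.png",imaging_s)
for n,k in(("top",6),("top",7),("scene",4),("scene",7)):
    im=cv2.imread(f"pics/{n}{k}.png")
    A=np.array([[[-25,-12],[60,-12],[60,12],[-25,12]]],float)[0]
    src=np.float32([proj(n,s0+x/1000*ny+y/1000*xp) for x,y in A]); dst=np.float32([[(x+55)*5,(y+22)*3] for x,y in A])
    H=cv2.getPerspectiveTransform(src,dst); w=cv2.warpPerspective(im,H,(600,132),flags=cv2.INTER_CUBIC)
    for x in(-50,0,11,50): cv2.line(w,((x+55)*5,0),((x+55)*5,5),(0,0,255),1)
    out.append(w)
    if n=="top":
        p=w[36:96].mean((0,2)); print(k,[(int(i/5-55),int(p[i:i+5].mean())) for i in range(0,600,10)])
cv2.imwrite("pics/strip.png",np.vstack(out))
```

```text
6 [(-55, 90), (-53, 75), (-51, 117), (-49, 141), (-47, 125), (-45, 115), (-43, 117), (-41, 121), (-39, 119), (-37, 111), (-35, 103), (-33, 100), (-31, 101), (-29, 104), (-27, 106), (-25, 106), (-23, 99), (-21, 93), (-19, 104), (-17, 123), (-15, 133), (-13, 129), (-11, 118), (-9, 119), (-7, 132), (-5, 134), (-3, 126), (-1, 120), (1, 125), (3, 127), (5, 124), (7, 110), (9, 86), (11, 92), (13, 123), (15, 128), (17, 108), (19, 93), (21, 94), (23, 104), (25, 108), (27, 106), (29, 110), (31, 118), (33, 136), (35, 151), (37, 144), (39, 117), (41, 97), (43, 105), (45, 131), (47, 150), (49, 150), (51, 145), (53, 144), (55, 143), (57, 143), (59, 145), (61, 148), (63, 151)]
7 [(-55, 52), (-53, 50), (-51, 49), (-49, 47), (-47, 45), (-45, 43), (-43, 39), (-41, 32), (-39, 33), (-37, 69), (-35, 117), (-33, 137), (-31, 133), (-29, 130), (-27, 128), (-25, 129), (-23, 131), (-21, 133), (-19, 123), (-17, 114), (-15, 118), (-13, 120), (-11, 111), (-9, 98), (-7, 89), (-5, 95), (-3, 105), (-1, 107), (1, 101), (3, 97), (5, 106), (7, 124), (9, 129), (11, 108), (13, 88), (15, 98), (17, 111), (19, 111), (21, 101), (23, 90), (25, 95), (27, 107), (29, 113), (31, 120), (33, 135), (35, 148), (37, 153), (39, 154), (41, 141), (43, 111), (45, 96), (47, 110), (49, 139), (51, 152), (53, 149), (55, 145), (57, 146), (59, 149), (61, 152), (63, 152)]
```

View pics/strip.png

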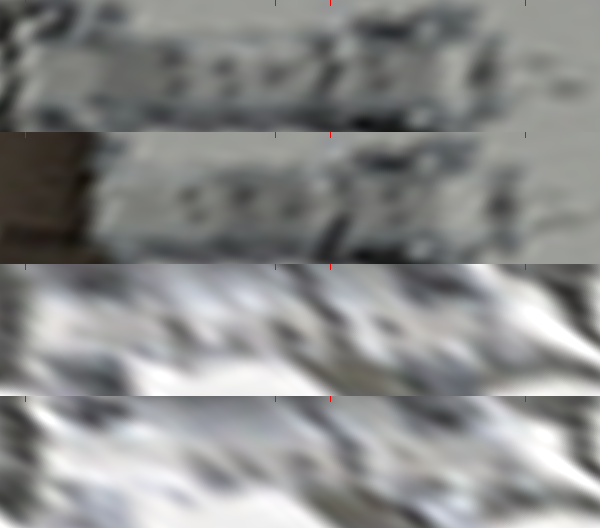

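The last view shows the syringe slid about 3.4 mm forward, taking up its slot play. The ring is now at +13.4 mm and the seal front at about +5.4 mm, so about 8 mm remain. Counting from the point where the push force jumped gives the same figure. I'll push 5 mm, then measure again.

Emit:
{"fn": "play_rows", "kwargs": {"series": [[[-0.008,0,0,0,0,0],[-0.008,0,0,0,0,0],[-0.004,0,0,0,0,0],[0,0,0,0,0,0],[0,0,0,0,0,0]]]}}

```text
time_s: 14.63
tool_pos: [0.5629, -0.0908, 0.1089]
tcp_rot: [[-0.956, 0.293, -0.002], [0.293, 0.956, 0.001], [0.002, 0.0, -1.0]]
ft_force: [-8.0, 3.3, 5.4]
finger_gap: -0.001
grasp_force: 3.8
```

```bash
cat > strip.py <<'E'
from h import *
import sys
th=np.radians(-17.0); ny=np.array([np.cos(th),np.sin(th),0]); xp=np.array([-ny[1],ny[0],0]); s0=np.array([.6873,-.1291,.104])
k=sys.argv[1]
if k not in("6","7"):
    ims=[imaging.snapshot("top")[0]]; im=ims[0]; cv2.imwrite(f"pics/top{k}.png",im)
for k in("6","7",k):
    im=cv2.imread(f"pics/top{k}.png"); A=[[-25,-12],[60,-12],[60,12],[-25,12]]
    src=np.float32([proj("top",s0+x/1000*ny+y/1000*xp) for x,y in A]); dst=np.float32([[(x+55)*5,(y+22)*3] for x,y in A])
    w=cv2.warpPerspective(im,cv2.getPerspectiveTransform(src,dst),(600,132),flags=cv2.INTER_CUBIC)
    for y0,y1 in((36,96),(36,56),(76,96)): print(k,y0," ".join("%d:%d"%(i/5-55,w[y0:y1,i-2:i+3].mean()) for i in range(215,386,5)))
E
python3 strip.py 8; python3 -c "
from mv import *
to([.5584,-.0895,.109],73)"
```

```text
6 36 -12:126 -11:120 -10:116 -9:118 -8:123 -7:130 -6:134 -5:135 -4:133 -3:128 -2:123 -1:120 0:121 1:124 2:126 3:127 4:127 5:125 6:121 7:114 8:103 9:90 10:83 11:88 12:101 13:118 14:129 15:130 16:123 17:113 18:102 19:95 20:91 21:92 22:97
6 36 -12:142 -11:143 -10:143 -9:144 -8:145 -7:146 -6:145 -5:143 -4:140 -3:139 -2:139 -1:141 0:144 1:147 2:147 3:143 4:138 5:131 6:122 7:110 8:97 9:87 10:86 11:98 12:118 13:137 14:146 15:142 16:129 17:113 18:100 19:91 20:88 21:88 22:89
6 76 -12:121 -11:113 -10:105 -9:102 -8:105 -7:113 -6:122 -5:126 -4:125 -3:119 -2:112 -1:108 0:108 1:112 2:117 3:121 4:123 5:124 6:120 7:111 8:96 9:82 10:76 11:84 12:100 13:117 14:127 15:127 16:121 17:113 18:105 19:97 20:92 21:90 22:95
7 36 -12:119 -11:114 -10:107 -9:101 -8:94 -7:90 -6:90 -5:93 -4:98 -3:103 -2:107 -1:108 0:106 1:103 2:99 3:97 4:98 5:103 6:111 7:121 8:128 9:130 10:125 11:113 12:99 13:90 14:89 15:94 16:103 17:110 18:113 19:112 20:109 21:104 22:97
7 36 -12:118 -11:112 -10:108 -9:104 -8:100 -7:99 -6:99 -5:102 -4:105 -3:107 -2:109 -1:111 0:111 1:111 2:110 3:110 4:112 5:117 6:125 7:133 8:138 9:137 10:130 11:117 
[... 502 characters left out ...]
12 19:112 20:109 21:104 22:97
8 36 -12:142 -11:142 -10:140 -9:133 -8:123 -7:110 -6:100 -5:93 -4:93 -3:100 -2:109 -1:117 0:119 1:118 2:113 3:109 4:105 5:103 6:103 7:106 8:111 9:115 10:114 11:109 12:101 13:97 14:98 15:102 16:106 17:108 18:106 19:103 20:99 21:94 22:89
8 76 -12:129 -11:130 -10:127 -9:121 -8:112 -7:102 -6:95 -5:92 -4:96 -3:103 -2:110 -1:112 0:107 1:98 2:90 3:86 4:89 5:96 6:103 7:109 8:113 9:113 10:106 11:93 12:79 13:73 14:77 15:89 16:104 17:113 18:117 19:117 20:115 21:111 22:106
pos [ 0.563  -0.0908  0.1089] yang 72.99 tilt z [-2.3e-03  9.0e-04 -1.0e+00] F [-7.3  2.7  5.6] gap 0.001 t 14.6833
shift units [ 0.019  -0.0002 -0.0002] mm [ 4.7 -0.1 -0.1] turn z deg -0.01 units -0.0001
```

Emit:
{"fn": "play_rows", "kwargs": {"series": [[[-0.004,0,0,0,0,0],[-0.004,0,0,0,0,0],[-0.003,0,0,0,0,0],[0,0,0,0,0,0],[0,0,0,0,0,0],[0,0,0,0,0,0]]]}}

```text
time_s: 15.18
tool_pos: [0.5655, -0.0916, 0.1089]
tcp_rot: [[-0.956, 0.293, -0.002], [0.293, 0.956, 0.001], [0.003, 0.0, -1.0]]
ft_force: [-7.8, 3.5, 5.4]
finger_gap: -0.003
grasp_force: 4.1
```

```bash
python3 strip.py 9 | grep "^9"
python3 - <<'E'
from mv import *
to([.563,-.0908,.109],73)
from h import *
# difference centroids between states
th=np.radians(-17.0); ny=np.array([np.cos(th),np.sin(th),0]); xp=np.array([-ny[1],ny[0],0]); s0=np.array([.6873,-.1291,.104])
def st(k):
    im=cv2.imread(f"pics/top{k}.png"); A=[[-25,-12],[60,-12],[60,12],[-25,12]]
    src=np.float32([proj("top",s0+x/1000*ny+y/1000*xp) for x,y in A]); dst=np.float32([[(x+55)*5,(y+22)*3] for x,y in A])
    return cv2.warpPerspective(im,cv2.getPerspectiveTransform(src,dst),(600,132),flags=cv2.INTER_CUBIC)[36:96].mean((0,2))
P={k:st(k) for k in(7,8,9)}; x=np.arange(600)/5-55
for a,b in((7,8),(8,9),(7,9)):
    d=P[b]-P[a]; 
    for lo,hi,s in((-20,-2,1),(1,20,-1)):
        m=(x>lo)&(x<hi); w=np.clip(s*d[m],0,None); print(a,b,"band centre %.1f area %.0f"%((x[m]*w).sum()/w.sum(),w.sum()/5))
E
```

```text
9 36 -12:135 -11:136 -10:133 -9:127 -8:119 -7:111 -6:106 -5:105 -4:105 -3:106 -2:106 -1:105 0:104 1:103 2:101 3:100 4:100 5:103 6:106 7:108 8:109 9:106 10:99 11:90 12:83 13:81 14:86 15:95 16:104 17:111 18:113 19:113 20:109 21:103 22:96
9 36 -12:141 -11:142 -10:142 -9:140 -8:135 -7:128 -6:122 -5:116 -4:111 -3:108 -2:106 -1:105 0:106 1:110 2:114 3:116 4:116 5:115 6:114 7:113 8:110 9:104 10:96 11:87 12:83 13:85 14:92 15:100 16:106 17:109 18:108 19:104 20:100 21:94 22:89
9 76 -12:128 -11:130 -10:128 -9:124 -8:118 -7:113 -6:109 -5:106 -4:105 -3:106 -2:106 -1:105 0:101 1:96 2:91 3:89 4:91 5:97 6:103 7:108 8:111 9:109 10:101 11:87 12:74 13:69 14:75 15:89 16:103 17:114 18:117 19:117 20:114 21:110 22:104
pos [ 0.5655 -0.0916  0.1089] yang 72.99 tilt z [-2.5e-03  9.0e-04 -1.0e+00] F [-8.3  2.8  5.8] gap -0.002 t 15.2333
shift units [ 0.0104  0.0002 -0.0003] mm [ 2.6  0.1 -0.1] turn z deg -0.01 units -0.0001
7 8 band centre -10.1 area 134
7 8 band centre 8.5 area 103
8 9 band centre -5.8 area 69
8 9 band centre 11.2 area 58
7 9 band centre -8.9 area 190
7 9 band centre 9.8 area 140
```

Emit:
{"fn": "play_rows", "kwargs": {"series": [[[-0.0025,0,0,0,0,0],[0,0,0,0,0,0],[0,0,0,0,0,0],[0.02,0,0,0,0,0],[0.03,0,0,0,0,0],[0.04,0,0,0,0,0],[0,0,-0.04,0,0,0],[0,0,-0.08,0,0,0],[0,0,-0.08,0,0,0],[0,0,-0.08,0,0,0],[0,0,-0.08,0,0,0],[0.1,0,0,0,0,0],[0.1,0,0,0,0,0],[0,0,0,0,0,0],[0,0,0,0,0,0]]]}}

```text
time_s: 16.48
tool_pos: [0.4974, -0.0709, 0.2001]
tcp_rot: [[-0.956, 0.293, 0.001], [0.293, 0.956, -0.0], [-0.001, 0.0, -1.0]]
ft_force: [-0.2, -0.4, -0.2]
finger_gap: -0.003
grasp_force: 0.0
```

```bash
python3 strip.py 10 | grep "^10"
python3 - <<'E'
from h import *
th=np.radians(-17.0); ny=np.array([np.cos(th),np.sin(th)]); xp=np.array([-ny[1],ny[0]]); c=np.array([.598,-.104])
for n in("top","scene"):
    im,d=imaging.snapshot(n); q=cloud(n,d).reshape(-1,3); X=(q[:,:2]-c)@xp*1000; Y=-(q[:,:2]-c)@ny*1000; Z=q[:,2]*1000
    s=(abs(X)<26)&(Y>-20)&(Y<80)&(Z>108)&(Z<135); print(n,"pusher Y",np.percentile(Y[s],[1,3,50,97,99]).round(1))
    s=(abs(X)<10)&(Y>-125)&(Y<-60)&(Z>80)&(Z<125); print("barrel top z",np.percentile(Z[s],[50,90]),"X-lin",np.polyfit(Y[s],Z[s],1))
E
```

```text
10 36 -12:132 -11:133 -10:131 -9:125 -8:118 -7:112 -6:107 -5:106 -4:106 -3:107 -2:106 -1:104 0:102 1:100 2:98 3:96 4:97 5:100 6:103 7:107 8:107 9:104 10:97 11:88 12:81 13:79 14:83 15:92 16:101 17:108 18:111 19:110 20:107 21:101 22:95
10 36 -12:139 -11:141 -10:141 -9:140 -8:135 -7:128 -6:121 -5:115 -4:109 -3:105 -2:103 -1:102 0:102 1:104 2:106 3:107 4:108 5:110 6:112 7:112 8:109 9:103 10:94 11:86 12:81 13:83 14:90 15:97 16:104 17:107 18:106 19:102 20:98 21:93 22:87
10 76 -12:126 -11:127 -10:125 -9:121 -8:117 -7:113 -6:110 -5:109 -4:108 -3:108 -2:106 -1:104 0:100 1:95 2:90 3:88 4:90 5:95 6:101 7:106 8:109 9:107 10:99 11:85 12:72 13:66 14:72 15:86 16:101 17:111 18:115 19:115 20:112 21:108 22:103
top pusher Y [-4.9 -4.6 -1.9  0.2  0.3]
barrel top z [103.27977125 109.65451768] X-lin [-6.53724781e-03  1.02787975e+02]
scene pusher Y [-1.2 -0.  14.6 24.7 25.3]
barrel top z [102.98511249 107.42281839] X-lin [8.04940001e-02 1.07869584e+02]
```

```bash
python3 -c "
from h import *
print(env.sign_off())"
```

```text
the job is handed in; nothing more can be done
None
```

The job is handed in: the syringe is snapped home in both clips, and the pusher has driven the seal to the start line, with the plunger at about 39–40 mm by my camera and motion estimates (target 40 mm). The pusher should still be touching the thumb rest and the arm is clear, but I did not check the bystanders' final positions, and the sign-off returned no verdict.

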